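# Clear the tally board for the next job

## Robot

A 6-joint arm with a two-finger parallel gripper is mounted at the origin on a cart in front of the work surface, level with it; the furniture and walls round the work are solid. World frame = base frame: x ahead of the robot, y to its left, z up, the work surface at z = 0. Lengths are in mm, angles in rad, forces in N, time in s.
With the tool pointing down it reaches from about 275 to 1000 mm from the base axis. Payload 8.4 kg.
Tool frame: the origin (TCP) lies on the centre line of the jaws, within the pads' length; the fingertips stand 22 mm ahead of it and the grasp point (between the pads) lies 3 mm ahead of it; z points along the fingers, y is the direction in which the jaws open and shut (so a half turn about z gives the same grasp; the last joint's range is limited). The gripper opens to 85 mm and grips with 20 to 120 N. Pads are 22 mm wide; open, the fingers measure 114 mm over their backs; the gripper's body (76 mm by 85 mm) begins 54 mm behind the grasp point. The pads swing forward as they close: fully open they stand 13 mm farther back than shut.
Start: joints at [-1.27, 0.353, 1.633, -0, 1.155, -0.002], TCP at [186.37, -596.569, 253.281] pointing down, gripper open.
Joint ranges: [-2.63, 2.63], [-0.92, 2.1], [0.06, 2.66], [-1.3, 4.44], [0, 2.69], [-3.02, 3.02]. Speed limits (rad/s): [2.22, 2.22, 2.79, 3.14, 3.14, 3.14].

## Interface

Orientations are given as [roll, pitch, yaw] about the fixed x, y, z axes, in that order (R = Rz(yaw) Ry(pitch) Rx(roll)).
In Python, from rig import r gives the robot as it stands.
- The arm moves only by the tool carry_out, never from a script. Its argument "rows" is text: rows parted by semicolons, each of 5 numbers parted by spaces: the opening, from 0 (shut) to 1 (fully open), then the shift along the tool's x, y, z in units of 30 mm (1.0 is 30 mm), then the turn about the tool's z in units of 8 degrees (1.0 is 8 degrees). A call has 1 to 12 rows; each row shifts and turns the commanded pose from where the row before left it, along the tool's axes as they then stand; what a row does not reach is not made up. A row lasts 1/8 s, in which the tool goes at most 62.5 mm and 10.7 degrees, less where a joint would pass 70% of its speed; a pose out of reach is approached as far as the arm can. A call is refused whole if a number of a shift passes 1 or a number of a turn 1, either way. A call with a gripper value outside its range is refused whole. The fingers move at their own pace and stop on an object; "newtons" is the grip in N (left out, the last holds). Time passes only in rows, so rows that do not move let the fingers close. It gives the time, the measured TCP pose, the force and the opening at its end, in the units of the state.
- r.sense(): the state, without advancing time (a new reading comes with each control period).
- r.grab_frame(name): name is "scene" or "top"; returns the picture (420x560x3 uint8, blue, green, red); there is no depth.
- r.get_calibration(name): a dict with "intrinsics" (3x3 intrinsics, pixels), "position" and "rotation" of the camera in the world. Camera axes: x right, y up, looking along -z (the intrinsics and any distortion apply to the point x, -y, -z); pixel columns grow to the right and rows downward; lengths in mm; the calibration is good to about 2 mm. A picture is of the moment at which its call begins. get_calibration takes no time and is no camera call.
- r.sign_off(): hands the job in, once; it reports no verdict.
The state is a dict: "clock": time; "qpos": joint angles; "qvel": joint speeds; "joint_efforts": joint torques, N m; "eef_pos": TCP position; "tcp_rot": TCP orientation; "contact_force": force on the tool from outside, world axes, zero at the start; "wrist_torque": the same for the moment, N m; "opening": opening from 0.0 (shut) to 1.0 (fully open).
Only numpy, scipy, OpenCV 4.12 (cv2) and the standard library are available. Lean on these libraries where they do the work, as an engineer would, in place of code of your own. Each camera call takes 0.05 s, during which the arm holds its last target.

## Task

The arch-shaped tally board on the bench is to be cleared for the next job: run the fingertips lightly along its curved row of flip tabs, from the plain end to the end with the steel disc, so that one tab after another is tipped over, clearly past upright, to lean toward the disc end. Only brush the tabs: do not pinch or press hard on anything, do not lift the board or push it out of place, leave the things beside it where they are, and come away clear at the end.

Things in the scene. Friction and masses are not known exactly. Their poses are not given: they have to be found in the camera images.
- tally_board: Loose light-wood arch-shaped board (band 46 mm wide, 202 mm along its y, 98 mm along x, top 12 mm above the worktop, 0.6 to 1.2 kg), turned any way round, with a curved row of four flip tabs along the band. Origin: underside, mid-arch; z up. The row runs from the plain end (-y, tab 1) to the end with a flat steel disc (18 mm across, 3 mm high; +y, tab 4).
- board_centre (a point): Point over the board's origin, at the height of its top face (12 mm). The row of hinges is an arc of 85 mm radius about the point 68 mm to the board's own +x from here; it bulges to -x.
- tab1_hinge (a point): Middle of the hinge line of tab 1 (first, nearest the plain end), 16 mm above the worktop, fixed on the board. The tab is an aluminium plate with a round top, 24 mm wide across the row, 3 mm thick, reaching 32 mm from the hinge line. Neighbouring hinges are 52 mm apart along the curve.
- tab2_hinge (a point): Middle of the hinge line of tab 2 (counted from the plain end), 16 mm above the worktop, fixed on the board. The tab is an aluminium plate with a round top, 24 mm wide across the row, 3 mm thick, reaching 32 mm from the hinge line. Neighbouring hinges are 52 mm apart along the curve.
- tab3_hinge (a point): Middle of the hinge line of tab 3 (counted from the plain end), 16 mm above the worktop, fixed on the board. The tab is an aluminium plate with a round top, 24 mm wide across the row, 3 mm thick, reaching 32 mm from the hinge line. Neighbouring hinges are 52 mm apart along the curve.
- tab4_hinge (a point): Middle of the hinge line of tab 4 (last, nearest the steel disc), 16 mm above the worktop, fixed on the board. The tab is an aluminium plate with a round top, 24 mm wide across the row, 3 mm thick, reaching 32 mm from the hinge line. Neighbouring hinges are 52 mm apart along the curve.
- tab1 (a joint): Angle of tab 1 (rad): 0 upright, negative leaning back along the row toward the plain end (starts at -0.6 to -0.3), positive tipped forward along the row toward the disc end; stops at -0.9 and 1.35. It turns freely but stays where it is left; under 1.5 N at its top moves it.
- tab2 (a joint): Angle of tab 2 (rad): 0 upright, negative leaning back along the row toward the plain end (starts at -0.6 to -0.3), positive tipped forward along the row toward the disc end; stops at -0.9 and 1.35. It turns freely but stays where it is left; under 1.5 N at its top moves it.
- tab3 (a joint): Angle of tab 3 (rad): 0 upright, negative leaning back along the row toward the plain end (starts at -0.6 to -0.3), positive tipped forward along the row toward the disc end; stops at -0.9 and 1.35. It turns freely but stays where it is left; under 1.5 N at its top moves it.
- tab4 (a joint): Angle of tab 4 (rad): 0 upright, negative leaning back along the row toward the plain end (starts at -0.6 to -0.3), positive tipped forward along the row toward the disc end; stops at -0.9 and 1.35. It turns freely but stays where it is left; under 1.5 N at its top moves it.
- stone_model: Bystander: loose tan dental cast, 56x63x27 mm, standing on the hollow side of the arch. Origin: centre of its underside.
- mandrel_box: Bystander: loose small black case, 28x56x22 mm, on the bulging side of the arch. Origin: centre of its underside.
- grey_putty: Bystander: loose grey footed cup, 34 mm across, 26 mm high, on the bulging side of the arch. Origin: centre of its underside.
Mind the look-alikes: they are no part of the job. Of the things that look like the tally_board, the larger one is meant.

How it is judged:
By the outcome, as a careful person would: the job done as asked, in the order asked, and still so for the second after the job is handed in, with the robot touching nothing.
It also fails if it takes over 42 s, if anything falls off the work surface, if the arm or the gripper's body presses on something with over 40 N, if the wrist force passes 120 N, or if a joint passes its speed limit or range.

## Working session

There is one attempt and no reset: what is moved stays moved. The work goes in short steps, Python scripts to look and compute and a tool call to move; the robot and the scene stay as the last step left them, time stands still between calls to the robot, and variables do not carry over. Pictures are saved under pics/ and viewed, and the job is handed in when it is done.

Besides the shell and the picture viewer there is one more tool, called as a command line: name --argument value ..., lists and objects as JSON in quotes. carry_out: Moves the arm, as the interface text tells. Its arguments: {"type":"object","properties":{"rows":{"type":"string"},"newtons":{"type":"number"}},"required":["rows"]}

```bash
ls; mkdir -p pics; python3 - <<'E'
from rig import r
import cv2,numpy as np
for n in("scene","top"):
    cv2.imwrite(f"pics/{n}0.png",r.grab_frame(n)); c=r.get_calibration(n); print(n,c)
print(r.sense())
E
```

```text
pics
scene {'intrinsics': array([[492.35834848,   0.        , 279.06822357],
       [  0.        , 492.35834848, 212.6501315 ],
       [  0.        ,   0.        ,   1.        ]]), 'position': array([ -98.32514273, -446.59781338,  434.33329229]), 'rotation': array([ 1.09930594, -0.02106324, -1.01299125])}
top {'intrinsics': array([[404.12645978,   0.        , 277.19492323],
       [  0.        , 404.12645978, 210.0910238 ],
       [  0.        ,   0.        ,   1.        ]]), 'position': array([482.76945823, -86.10363876, 898.89177863]), 'rotation': array([ 0.10660116,  0.02634548, -1.56517573])}
{'clock': 0.1, 'qpos': array([-1.27040993e+00,  3.53588041e-01,  1.63407848e+00, -3.97253794e-05,
        1.15520517e+00, -2.36218756e-03]), 'qvel': array([ 0.00099243, -0.00137818, -0.00253437, -0.00037441,  0.00028415,
        0.0013538 ]), 'joint_efforts': array([ 3.17040235e-05, -6.06358910e+01, -3.42819500e+01, -1.27439266e-04,
        3.90587171e-03, -2.55047661e-05]), 'eef_pos': array([ 186.22984752, -596.17745166,  252.62301418]), 'tcp_rot': array([-3.14031354e+00,  3.33019035e-05,  3.02764672e-01]), 'contact_force': array([ 0.52054055, -0.10895827, -0.18915952]), 'wrist_torque': array([-0.03743125, -0.01582564, -0.02739497]), 'opening': 1.0021179689386475}
```

View pics/scene0.png

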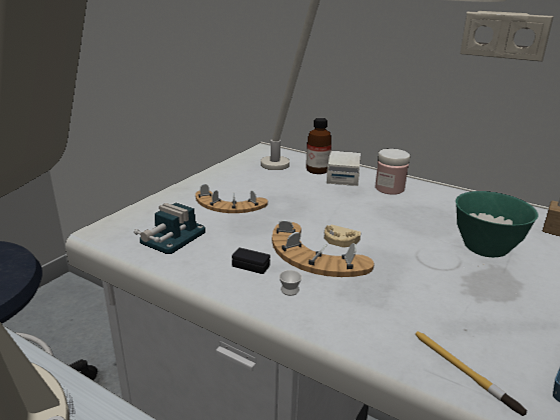

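View pics/top0.png

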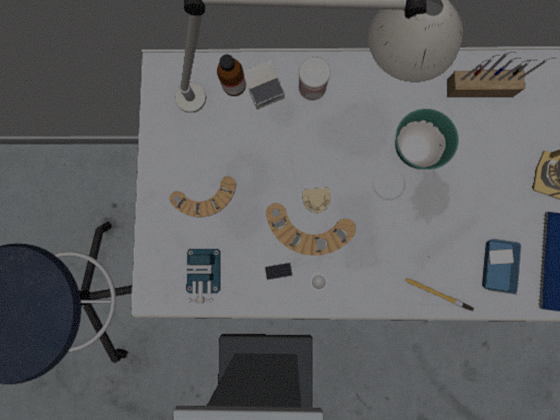

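The two look-alike arches, in top-view pixels, are the small one at (203,198) and the larger one at (308,232). The larger has the cast, black case and cup beside it, so I choose that one. Next is a close crop to check it.

```bash
python3 - <<'E'
import cv2,numpy as np
a=cv2.imread("pics/top0.png")[185:295,250:370]; a=cv2.resize(a,None,fx=5,fy=5,interpolation=cv2.INTER_CUBIC); cv2.imwrite("pics/ct.png",cv2.convertScaleAbs(a,alpha=1.4))
a=cv2.imread("pics/scene0.png")[210:300,225:385]; a=cv2.resize(a,None,fx=5,fy=5,interpolation=cv2.INTER_CUBIC); cv2.imwrite("pics/cs.png",cv2.convertScaleAbs(a,alpha=1.2))
E
```

```text
(no output)
```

View pics/ct.png

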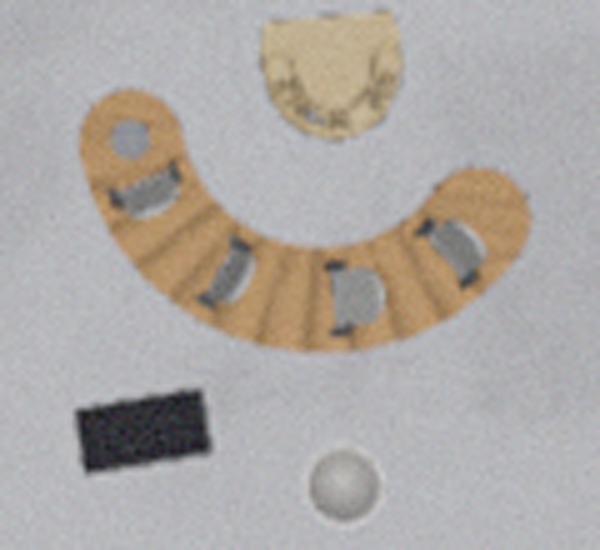

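View pics/cs.png

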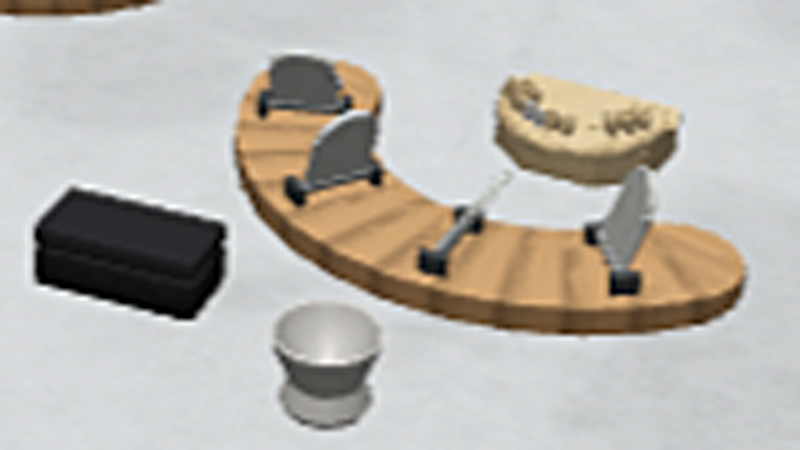

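The crop shows the larger arch with the disc at top pixel (276,212) and the plain end at about (348,225). Tab 1 is therefore the rightmost and tab 4 is beside the disc. Next I measure.

```bash
cat > h.py <<'E'
import numpy as np,cv2
from scipy.spatial.transform import Rotation as Ro
def ray(c,p,z):
    K=np.array(c["intrinsics"]);R=Ro.from_euler('xyz',c["rotation"]).as_matrix()
    d=np.linalg.inv(K)@np.array([p[0],p[1],1.]); d=R@np.array([d[0],-d[1],-d[2]])
    o=np.array(c["position"]); return o+d*(z-o[2])/d[2]
def proj(c,P):
    K=np.array(c["intrinsics"]);R=Ro.from_euler('xyz',c["rotation"]).as_matrix()
    q=R.T@(np.array(P)-c["position"]); u=K@np.array([q[0],-q[1],-q[2]]); return u[:2]/u[2]
E
python3 - <<'E'
from rig import r
from h import *
from scipy.optimize import least_squares
c=r.get_calibration("top"); s=r.get_calibration("scene")
kt={4:[(118,199),(174,172)],3:[(209,299),(241,245)],2:[(341,330),(336,266)],1:[(467,280),(429,228)]}
ks={4:[(264,103),(345,103)],3:[(295,190),(375,174)],2:[(432,262),(469,218)],1:[(625,281),(596,233)]}
H={}
for k in (1,2,3,4):
    a=[ray(c,(x/5+250-.4,y/5+185-.4),16) for x,y in kt[k]]
    b=[ray(s,(x/5+225-.4,y/5+210-.4),17) for x,y in ks[k]]
    H[k]=(a[0]+a[1])/2; m=(b[0]+b[1])/2
    print(k,H[k].round(1),m.round(1),"len",np.linalg.norm(a[0]-a[1]).round(1))
print([np.linalg.norm(H[i]-H[i+1]).round(1) for i in(1,2,3)],"expect chord",2*85*np.sin(26/85))
P=np.array([H[k][:2] for k in(1,2,3,4)])
# model: centre C, row angles
f=lambda v:np.concatenate([(v[:2]+85*np.array([np.cos(v[2]-(k-2.5)*52/85),np.sin(v[2]-(k-2.5)*52/85)])-P[k-1]) for k in(1,2,3,4)])
o=least_squares(f,[P[:,0].mean()+70,P[:,1].mean(),np.pi]);print(o.x,f(o.x).round(1))
C=o.x
d=ray(c,(128/5+250-.4,138/5+185-.4),15);print("disc",d,np.linalg.norm(d[:2]-C[:2]))
img=cv2.imread("pics/top0.png")
hsv=cv2.cvtColor(img,cv2.COLOR_BGR2HSV);m=cv2.inRange(hsv,(8,90,60),(22,255,255));m[:, :255]=0;m[:,365:]=0;m[:195]=0;m[:,:][265:]=0
m=cv2.morphologyEx(m,cv2.MORPH_CLOSE,np.ones((9,9)))
ct=max(cv2.findContours(m,3,1)[0],key=cv2.contourArea)[:,0]
W=np.array([ray(c,p,12)[:2] for p in ct]);rad=np.linalg.norm(W-C[:2],axis=1);print("radii",rad.min(),rad.max(),"box",cv2.minAreaRect(W.astype(np.float32)))
for n,q in dict(cup=(345,484),case=(142,430),cast=(332,75)).items(): print(n,ray(c,(q[0]/5+250,q[1]/5+185),25).round(0))
E
```

```text
1 [ 522.2 -197.5   16. ] [ 519.1 -197.2   17. ] len 27.8
2 [ 502.9 -149.9   16. ] [ 499.8 -150.6   17. ] len 27.8
3 [ 513.9 -100.6   16. ] [ 510.  -101.9   17. ] len 27.4
4 [551.6 -66.   16. ] [550.1 -65.7  17. ] len 27.2
[np.float64(51.4), np.float64(50.5), np.float64(51.2)] expect chord 51.19289693755307
[ 587.39696874 -142.97935486    2.92141193] [ 0.1 -0.1 -0.2 -0.4 -0.   0.3  0.2  0.2]
disc [572.57496802 -57.9171805   15.        ] 86.3438776746877
radii 63.151774455167526 107.4601333712646 box ((529.0669555664062, -129.42233276367188), (197.5480194091797, 94.09278869628906), 77.6198501586914)
cup [ 423. -152.   25.]
case [445. -66.  25.]
cast [ 599. -148.   25.]
```

```bash
cat >> h.py <<'E'
def rows(pos,yaw,tgt,tyaw,n,op=0):
    # world -> rows; tool down: x=(cos,sin), y=(sin,-cos), z=-Z ; turn + lowers yaw
    pos=np.array(pos,float);out=[]
    for i in range(n):
        left=n-i; d=(np.array(tgt)-pos)/left; t=-np.degrees(tyaw-yaw)/8/left
        x=np.array([np.cos(yaw),np.sin(yaw),0]);y=np.array([np.sin(yaw),-np.cos(yaw),0])
        v=np.round([d@x/30,d@y/30,-d[2]/30,t],2)
        out.append("%g "%op+" ".join("%g"%a for a in v))
        pos=pos+30*(v[0]*x+v[1]*y+v[2]*np.array([0,0,-1]));yaw-=np.radians(8*v[3])
    print("; ".join(out)); return pos,yaw
E
python3 - <<'E'
from h import *
p,y=rows([186.4,-596.5,253],.303,[564.2,-225.2,150],2.845,24)
print(p,y)
E
```

```text
0 0.65 -0.34 0.14 -0.76; 0 0.69 -0.26 0.14 -0.76; 0 0.71 -0.19 0.14 -0.76; 0 0.73 -0.11 0.14 -0.76; 0 0.73 -0.04 0.14 -0.76; 0 0.73 0.04 0.14 -0.76; 0 0.73 0.12 0.14 -0.76; 0 0.71 0.2 0.14 -0.76; 0 0.68 0.27 0.14 -0.76; 0 0.65 0.34 0.14 -0.76; 0 0.61 0.41 0.15 -0.76; 0 0.57 0.47 0.14 -0.76; 0 0.51 0.53 0.15 -0.76; 0 0.45 0.58 0.14 -0.76; 0 0.39 0.62 0.15 -0.76; 0 0.32 0.66 0.14 -0.76; 0 0.25 0.69 0.15 -0.76; 0 0.18 0.72 0.14 -0.76; 0 0.1 0.73 0.15 -0.75; 0 0.02 0.74 0.14 -0.76; 0 -0.05 0.73 0.15 -0.75; 0 -0.13 0.73 0.14 -0.76; 0 -0.21 0.71 0.15 -0.75; 0 -0.28 0.68 0.14 -0.76
[ 564.22008171 -225.0861754   150.1       ] 2.845595654305341
```

carry_out --rows "0 0.65 -0.34 0.14 -0.76; 0 0.69 -0.26 0.14 -0.76; 0 0.71 -0.19 0.14 -0.76; 0 0.73 -0.11 0.14 -0.76; 0 0.73 -0.04 0.14 -0.76; 0 0.73 0.04 0.14 -0.76; 0 0.73 0.12 0.14 -0.76; 0 0.71 0.2 0.14 -0.76; 0 0.68 0.27 0.14 -0.76; 0 0.65 0.34 0.14 -0.76; 0 0.61 0.41 0.15 -0.76; 0 0.57 0.47 0.14 -0.76" --newtons 20

```text
clock: 1.6
eef_pos: [375.6, -410.5, 202.1]
tcp_rot: [-3.141, -0.0, 1.58]
contact_force: [-0.3, -1.1, 0.1]
opening: 0.003
```

carry_out --rows "0 0.51 0.53 0.15 -0.76; 0 0.45 0.58 0.14 -0.76; 0 0.39 0.62 0.15 -0.76; 0 0.32 0.66 0.14 -0.76; 0 0.25 0.69 0.15 -0.76; 0 0.18 0.72 0.14 -0.76; 0 0.1 0.73 0.15 -0.75; 0 0.02 0.74 0.14 -0.76; 0 -0.05 0.73 0.15 -0.75; 0 -0.13 0.73 0.14 -0.76; 0 -0.21 0.71 0.15 -0.75; 0 -0.28 0.68 0.14 -0.76"

```text
clock: 3.1
eef_pos: [564.5, -224.5, 149.9]
tcp_rot: [3.142, -0.001, 2.849]
contact_force: [-0.1, 0.2, 0.2]
opening: 0.003
```

carry_out --rows "0 0 0 0.5 0; 0 0 0 0.5 0; 0 0 0 0 0; 0 0 0 0 0"

```text
clock: 3.6
eef_pos: [563.9, -225.7, 120.3]
tcp_rot: [-3.142, -0.0, 2.844]
contact_force: [0.7, -0.0, 0.0]
opening: 0.001
```

```bash
python3 - <<'E'
from rig import r
from h import *
s=r.sense();print(s["clock"],s["eef_pos"],s["tcp_rot"],s["opening"],s["contact_force"],s["qpos"])
f=r.grab_frame("scene");cv2.imwrite("pics/s1.png",f)
c=r.get_calibration("scene");p=s["eef_pos"]
for d in (0,9,22,35):
    print(d,proj(c,p-[0,0,d]).round(1))
a=cv2.resize(f[130:300,225:425],None,fx=4-.5,fy=3.5,interpolation=cv2.INTER_CUBIC);cv2.imwrite("pics/s1c.png",a)
E
```

```text
3.6 [ 563.89306766 -225.72831356  120.28885567] [-3.14157075e+00 -3.71347896e-04  2.84411722e+00] 0.0005341093719199234 [ 0.66265292 -0.00743647  0.02321397] [-3.83209156e-01  4.77717884e-01  1.77656587e+00 -6.91360680e-05
  8.87677005e-01 -1.65648640e+00]
0 [382.  195.9]
9 [381.3 201.2]
22 [380.3 208.8]
35 [379.3 216.3]
```

View pics/s1c.png

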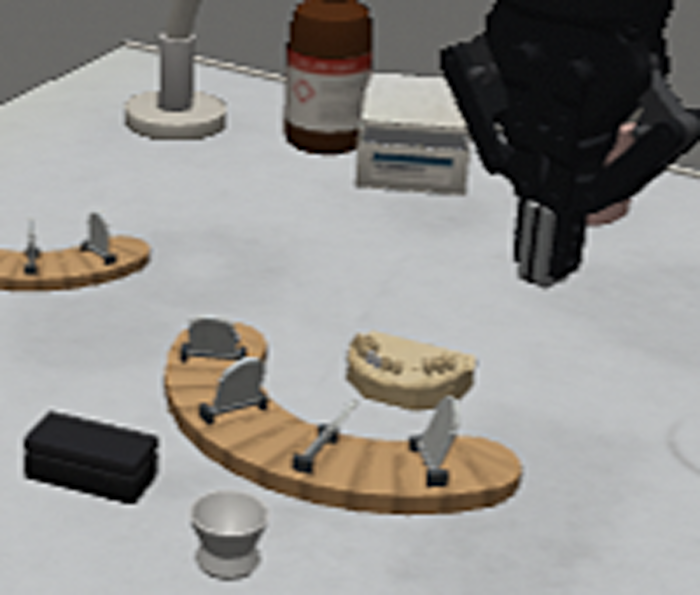

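The scene crop shows the shut tips at scene pixel (381,210), which matches 22 mm ahead of the TCP. All the tabs still lean back. Next I descend to a tip height of about 34 mm, clear of the plain end, then follow the arc.

carry_out --rows "0 0 0 0.7 0; 0 0 0 0.7 0; 0 0 0 0.5 0; 0 0 0 0.23 0; 0 0 0 0 0; 0 0 0 0 0"

```text
clock: 4.4
eef_pos: [564.7, -225.4, 57.1]
tcp_rot: [-3.142, 0.001, 2.845]
contact_force: [0.4, 0.6, 0.1]
opening: -0.003
```

```bash
python3 - <<'E'
from rig import r
from h import *
s=r.sense();p=s["eef_pos"];print(p,s["tcp_rot"])
C=np.array([586.2,-143.1]);d=p[:2]-C;print(np.linalg.norm(d),np.arctan2(d[1],d[0])+2*np.pi)
f=r.grab_frame("scene")
a=cv2.resize(f[130:300,225:425],None,fx=3.5,fy=3.5,interpolation=cv2.INTER_CUBIC);cv2.imwrite("pics/s2c.png",a)
E
```

```text
[ 564.71672713 -225.43517141   57.12478566] [-3.14150845e+00  1.00031587e-03  2.84530754e+00]
85.09178259321072 4.4571550486123535
```

View pics/s2c.png

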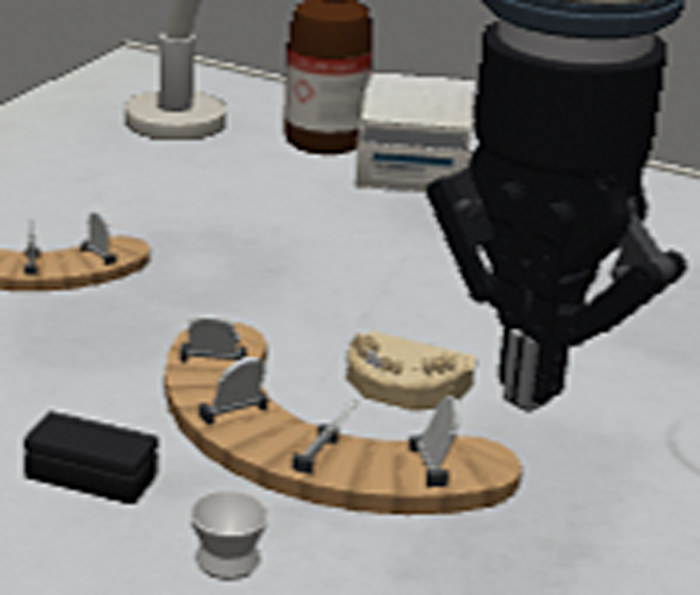

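carry_out --rows "0 0.198 0 0 0.5; 0 0.198 0 0 0.5; 0 0.198 0 0 0.5; 0 0.198 0 0 0.5; 0 0.198 0 0 0.5; 0 0.198 0 0 0.5; 0 0.198 0 0 0.5; 0 0.198 0 0 0.5; 0 0.198 0 0 0.5; 0 0.198 0 0 0.5; 0 0.198 0 0 0.5; 0 0.198 0 0 0.5"

```text
clock: 5.95
eef_pos: [510.9, -181.7, 57.2]
tcp_rot: [3.141, 0.001, 2.005]
contact_force: [0.3, -0.1, 0.0]
opening: 0.001
```

```bash
python3 - <<'E'
from rig import r
from h import *
s=r.sense();p=s["eef_pos"];print(s["clock"],p,s["tcp_rot"],s["contact_force"])
C=np.array([586.2,-143.1]);d=p[:2]-C;print(np.linalg.norm(d),np.arctan2(d[1],d[0])%(2*np.pi), "tab angles",[2.921-(k-2.5)*52/85 for k in (1,2,3,4)])
f=r.grab_frame("scene")
a=cv2.resize(f[130:300,225:425],None,fx=3.5,fy=3.5,interpolation=cv2.INTER_CUBIC);cv2.imwrite("pics/s3c.png",a)
E
```

```text
5.95 [ 510.87417927 -181.73253997   57.18408262] [3.14061873e+00 9.93698640e-04 2.00535133e+00] [ 0.33248393 -0.06732218  0.02692698]
84.65490188307821 3.6154851301824302 tab angles [3.838647058823529, 3.2268823529411765, 2.615117647058823, 2.0033529411764706]
```

View pics/s3c.png

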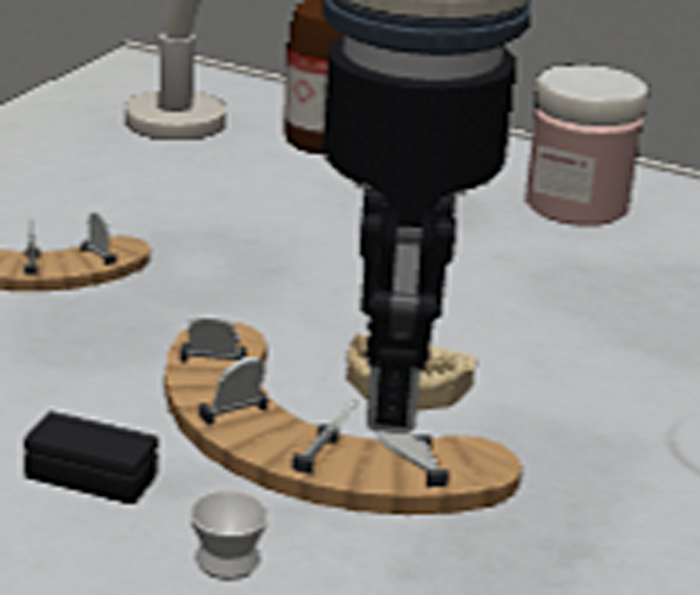

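Tab 1 has tipped well forward (crop 415,450), and the board outline is unchanged with forces near zero. I carry on along the arc.

carry_out --rows "0 0.198 0 0 0.5; 0 0.198 0 0 0.5; 0 0.198 0 0 0.5; 0 0.198 0 0 0.5; 0 0.198 0 0 0.5; 0 0.198 0 0 0.5; 0 0.198 0 0 0.5; 0 0.198 0 0 0.5; 0 0.198 0 0 0.5"

```text
clock: 7.12
eef_pos: [502.7, -129.8, 57.0]
tcp_rot: [3.14, 0.0, 1.378]
contact_force: [0.0, -0.6, 0.8]
opening: 0.002
```

```bash
python3 - <<'E'
from rig import r
from h import *
s=r.sense();p=s["eef_pos"];print(s["clock"],p,s["tcp_rot"],s["contact_force"])
C=np.array([586.2,-143.1]);d=p[:2]-C;print(np.linalg.norm(d),np.arctan2(d[1],d[0])%(2*np.pi))
f=r.grab_frame("scene")
a=cv2.resize(f[130:300,225:425],None,fx=3.5,fy=3.5,interpolation=cv2.INTER_CUBIC);cv2.imwrite("pics/s4c.png",a)
E
```

```text
7.125 [ 502.70686829 -129.79397625   57.04017557] [3.14049534e+00 1.32204051e-04 1.37821808e+00] [ 0.0469995  -0.58935005  0.75142171]
84.54675222168058 2.983554957666298
```

View pics/s4c.png

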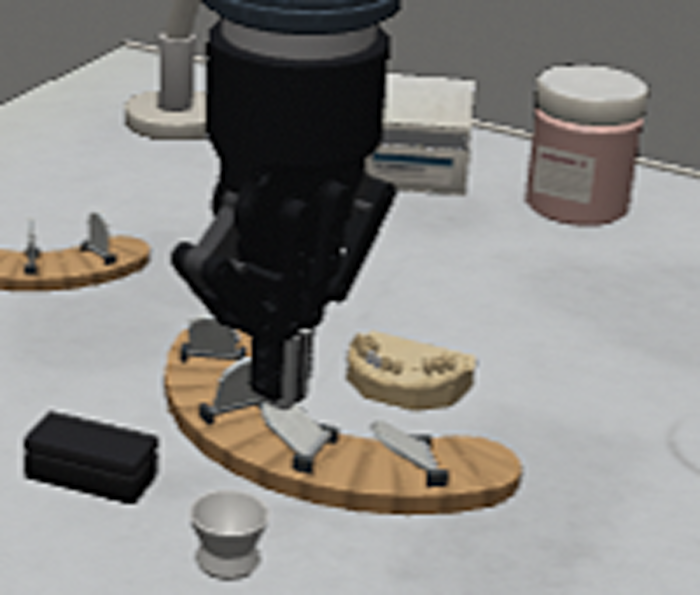

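Tabs 1 and 2 are tipped (crop 410,447 and 300,430), and the board has not moved. On to tabs 3 and 4.

carry_out --rows "0 0.198 0 0 0.5; 0 0.198 0 0 0.5; 0 0.198 0 0 0.5; 0 0.198 0 0 0.5; 0 0.198 0 0 0.5; 0 0.198 0 0 0.5; 0 0.198 0 0 0.5; 0 0.198 0 0 0.5; 0 0.198 0 0 0.5"

```text
clock: 8.3
eef_pos: [526.5, -83.0, 56.9]
tcp_rot: [3.141, -0.0, 0.751]
contact_force: [0.0, -0.1, -0.4]
opening: 0.002
```

carry_out --rows "0 0.198 0 0 0.5; 0 0.198 0 0 0.5; 0 0.198 0 0 0.5; 0 0.198 0 0 0.5; 0 0.198 0 0 0.5; 0 0.198 0 0 0.5; 0 0.198 0 0 0.5; 0 0.198 0 0 0.5; 0 0.198 0 0 0.5; 0 0.198 0 0 0.5; 0 0.198 0 0 0.5; 0 0.198 0 0 0.5"

```text
clock: 9.8
eef_pos: [591.2, -58.2, 56.9]
tcp_rot: [3.142, -0.001, -0.087]
contact_force: [0.0, 0.0, 0.4]
opening: -0.0
```

carry_out --rows "0 0 0 -0.4 0; 0 0 0 -0.8 0; 0 0 0 -1 0; 0 0 0 -1 0; 0 0.8 0 -1 0; 0 0.8 0 -1 0; 0 0.8 0 -0.5 0; 0 0.8 0 0 0; 0 0.8 0 0 0; 0 0 0 0 0; 0 0 0 0 0"

```text
clock: 11.18
eef_pos: [709.3, -68.4, 227.7]
tcp_rot: [3.142, 0.001, -0.086]
contact_force: [0.0, -0.1, -1.0]
opening: -0.002
```

```bash
python3 - <<'E'
from rig import r
from h import *
s=r.sense();print(s["clock"],s["eef_pos"],s["contact_force"])
f=r.grab_frame("scene");g=r.grab_frame("top");cv2.imwrite("pics/top5.png",g)
a=cv2.resize(f[130:300,225:425],None,fx=3.5,fy=3.5,interpolation=cv2.INTER_CUBIC)
b=cv2.resize(g[185:295,250:370],None,fx=5,fy=5,interpolation=cv2.INTER_CUBIC)
cv2.imwrite("pics/s5c.png",a);cv2.imwrite("pics/t5c.png",cv2.convertScaleAbs(b,alpha=1.4))
E
```

```text
11.175 [709.28639007 -68.43312353 227.7290658 ] [ 0.03628919 -0.09042119 -1.04705931]
```

View pics/s5c.png

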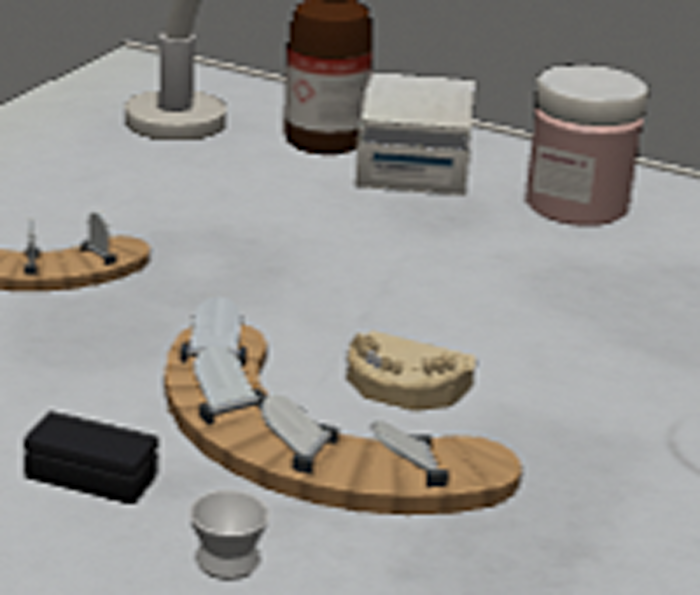

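View pics/t5c.png

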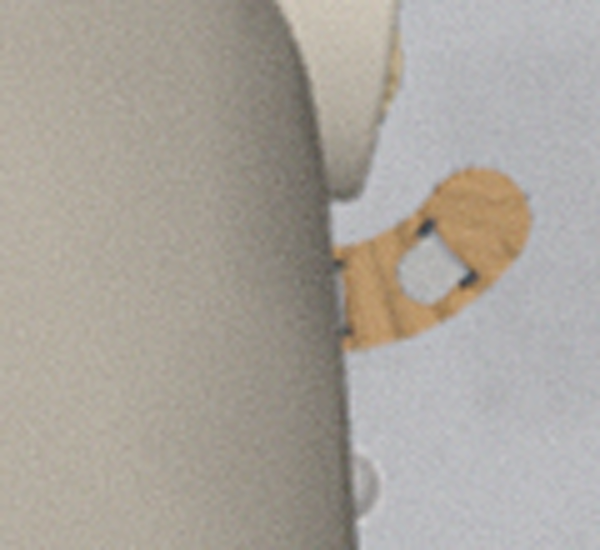

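All four tabs lean toward the disc, the board and bystanders sit at the same pixels, and the gripper is clear. I do one numeric check of tab angles and board shift before handing in.

```bash
python3 - <<'E'
from rig import r
from h import *
c=r.get_calibration("scene");C=np.array([586.2,-143.1])
tips={1:(376,426),2:(266,402),3:(210,352),4:(216,301)}
for k,(x,y) in tips.items():
    ph=2.921-(k-2.5)*52/85;h=np.r_[C+85*np.array([np.cos(ph),np.sin(ph)]),16];t=np.array([np.sin(ph),-np.cos(ph),0])
    u=np.array([x/3.5+225,y/3.5+130])
    th=np.linspace(-.9,1.35,226);e=[np.linalg.norm(proj(c,h+32*(np.sin(a)*t+[0,0,np.cos(a)]))-u) for a in th]
    print(k,th[np.argmin(e)].round(2),min(e).round(1))
a=cv2.imread("pics/scene0.png");b=r.grab_frame("scene")
for n,(x0,y0,x1,y1) in dict(end=(335,250,380,280),case=(228,243,275,275),cup=(275,268,305,298),cast=(322,222,365,250)).items():
    m=cv2.matchTemplate(b[y0-5:y1+5,x0-5:x1+5],a[y0:y1,x0:x1],cv2.TM_CCOEFF_NORMED);_,v,_,l=cv2.minMaxLoc(m);print(n,np.array(l)-5,round(v,3))
r.sign_off()
E
```

```text
1 0.94 0.2
2 1.01 1.2
3 1.08 1.3
4 -0.16 0.8
end [0 0] 0.899
case [0 0] 1.0
cup [0 0] 1.0
cast [0 0] 0.967
the job is handed in; nothing more can be done
```

```bash
python3 - <<'E'
from rig import r
from h import *
c=r.get_calibration("scene");C=np.array([586.2,-143.1]);ph=2.921-1.5*52/85
h=np.r_[C+85*np.array([np.cos(ph),np.sin(ph)]),16];t=np.array([np.sin(ph),-np.cos(ph),0])
for a in(-.4,-.16,0,.3,.6,.9,1.05,1.2): print(a,(3.5*(proj(c,h+32*(np.sin(a)*t+[0,0,np.cos(a)]))-[225,130])).round(0))
E
```

```text
the job is handed in; nothing more can be done
```

```bash
python3 - <<'E'
from h import *
c=dict(intrinsics=[[492.358,0,279.068],[0,492.358,212.65],[0,0,1]],position=np.array([-98.325,-446.598,434.333]),rotation=[1.09930594,-0.02106324,-1.01299125]);C=np.array([586.2,-143.1]);ph=2.921-1.5*52/85
h=np.r_[C+85*np.array([np.cos(ph),np.sin(ph)]),16];t=np.array([np.sin(ph),-np.cos(ph),0])
for a in(-.4,-.16,0,.3,.6,.9,1.05,1.2): print(a,(3.5*(proj(c,h+32*(np.sin(a)*t+[0,0,np.cos(a)]))-[225,130])).round(0))
E
```

```text
-0.4 [211. 311.]
-0.16 [213. 301.]
0 [214. 295.]
0.3 [216. 289.]
0.6 [218. 289.]
0.9 [219. 294.]
1.05 [220. 299.]
1.2 [220. 304.]
```

The job is handed in. With the gripper shut and the tips about 35 mm above the worktop, I brushed along the 85 mm arc from the plain end to the disc end. All four tabs of the larger board tipped over in order, 1 to 4. I then lifted away and stood clear at about 11 s.

**Tabs 1 to 3:** the final picture puts them at about 0.94, 1.01 and 1.08 rad forward.

**Tab 4:** the automatic angle check disagreed, reporting -0.16 rad. The scene camera looks nearly along that tab's swing, so -0.16 and about 1.1 rad put its top at almost the same pixel. I worked that out only after handing in, because the calibration could no longer be read. The picture taken before hand-in shows tab 4 with its bright face laid forward like the others, so I take it as about 1.1 rad. No second view confirmed this, as the arm hid tab 4 from the top camera.

**Board and bystanders:** the plain end of the board, the case, the cup and the cast showed no pixel shift against the first picture. Every force reading I took stayed around 1 N or less; peaks between readings were not seen.

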